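Drive home the locking pin of a measuring cell

ROBOT

A 6-joint arm with a two-finger parallel gripper is mounted at the origin on the work surface. World frame = base frame: x ahead of the robot, y to its left, z up, the work surface at z = 0. Lengths are in m, angles in rad, forces in N, time in s.
With the tool pointing down it reaches from about 0.225 to 0.875 m from the base axis. Payload 3.4 kg.
Tool frame: the origin (TCP) lies where the fingers leave the gripper's body, on its centre line; the fingertips stand 73 mm ahead of it and the grasp point (between the pads) lies 54 mm ahead of it (manip.pinch_z is the distance from the TCP to the grasp point, in m); z points along the fingers, y is the line along which they close (so a half turn about z gives the same grasp; the last joint's range is limited). The gripper opens to 85 mm and grips with 20 to 120 N. Pads are 22 mm wide; open, the fingers measure 114 mm over their backs; the gripper's body (76 mm by 85 mm) begins 54 mm behind the grasp point. The pads swing forward as they close: fully open they stand 13 mm farther back than shut.
Start: joints at [1.094, 0.276, 1.505, -0, 1.361, -0.121], TCP at [0.2, 0.539, 0.304] pointing down, gripper open.
Joint ranges: [-2.89, 2.89], [-0.75, 2.08], [0.22, 2.7], [-1.18, 4.32], [0.11, 2.71], [-2.7, 2.7]. Speed limits (rad/s): [2.57, 2.57, 3.14, 3.14, 3.14, 3.14].

INTERFACE

Orientations are given as a unit quaternion [w, x, y, z].
In Python, from rig import readout, imaging, manip gives the robot as it stands. The module is installed in compiled form; this text tells all that it offers.
- The arm moves only by the tool servo_tool, never from a script. Its argument "moves" is a list of rows, each an object with "dp": the shift along the tool's x, y, z in units of 0.2 m (1.0 is 0.2 m), a list of three; "delta_rot": the turn, a rotation vector about the tool's x, y, z in units of 0.1 rad (1.0 is 0.1 rad), a list of three; "fingers": the opening, from 0 (shut) to 1 (fully open). In form: [{"dp": [dx, dy, dz], "delta_rot": [wx, wy, wz], "fingers": fingers}, ...]. A call has 1 to 5 rows; each row shifts and turns the commanded pose from where the row before left it, along the tool's axes as they then stand; what a row does not reach is not made up. A row lasts 1/10 s, in which the tool goes at most 50 mm and 8.59 degrees, less where a joint would pass 70% of its speed; a pose out of reach is approached as far as the arm can. A call with a number of a shift or a turn outside -1 to 1 is refused whole. A call with a gripper value outside its range is refused whole. The fingers move at their own pace and stop on an object; "force" is the grip in N (left out, the last holds). Time passes only in rows, so rows that do not move let the fingers close. It gives the time, the measured TCP pose, the force, the opening and the grip force at its end, in the units of the state.
- readout.get_state(): the state, without advancing time (a new reading comes with each control period).
- imaging.get_image(name): name is "side" or "top" or "wrist"; returns (picture, depth): 420x560x3 uint8, red, green, blue; 420x560 float32, m along the optical axis (not along the pixel's ray), 0 where there is no reading.
- imaging.calibration(name): a dict with "intrinsics" (3x3 intrinsics, pixels), "dist" ([k1, k2, p1, p2, k3] as OpenCV has them; the pictures are not rectified), "R" (3x3) and "t" (3): a world point X has camera coordinates R X + t; the wrist camera has in their place "hand_eye" (4x4, takes a point from camera to tool coordinates, whose origin is the TCP and whose axes are the flange's). Camera axes: x right, y down, z forward; pixel columns grow to the right and rows downward; lengths in m; the calibration is good to about 2 mm. A picture is of the moment at which its call begins: read the wrist's pose just before it. calibration takes no time and is no camera call.
- manip.sign_off(): hands the job in; it is judged then, once.
The state is a dict: "clock": time; "qpos": joint angles; "qd": joint speeds; "effort": joint torques, N m; "position": TCP position; "ee_rot": TCP orientation; "contact_force": force on the tool from outside, world axes, zero at the start; "moment": the same for the moment, N m; "width": finger opening in m; "gripper_force": force on a finger pad.
Only numpy, scipy, OpenCV 4.12 (cv2) and the standard library are available. Lean on these libraries where they do the work, as an engineer would, in place of code of your own. Each camera call takes 0.05 s, during which the arm holds its last target. There are 200 camera calls.

TASK

Lock the measuring cell in its sloping carrier: with the mallet from the green mat, knock the red sprung pin in with one or more brisk taps (not a slow push), the mallet square on and in line with the slanting pin, until its head sits fully home on the brass bush. With the pin home, swing the blue keeper lever down flat over it, and leave the mallet standing upright, wholly on its mat. Touch the pin with nothing but the mallet, do not bring the keeper down before the pin is home, and leave the other things on the bench where they are.

Things in the scene. Friction and masses are not known exactly. Their poses are not given: they have to be found in the camera images.
- cell: Cream carrier on a grey base plate 160 x 140 x 12 mm, fixed to the bench. Origin: centre of its underside; +x is its high rear. Its deck (130 x 124 mm) slopes down at 30 degrees to the low front; the centre of the deck's top is 71 mm above the origin. It stands left or right of the robot, front turned away from the robot (yaw pi, give or take 0.3 rad).
- mat: Round green mat, 100 mm across, 6 mm thick, fixed to the bench. Origin: centre of its underside. The mallet starts standing near its middle.
- mallet: In-line mallet, 250 g, standing on its striking face: yellow round head 42 mm across and 45 mm tall, and above it in the same axis a wooden handle 24 mm across, from 45 to 115 mm above the face. Origin: centre of the striking face; +z runs from the face up the handle. It strikes along -z.
- pin: Sprung locking pin: red head, a disc 18 mm across and 6 mm thick on a 10 mm steel shank. Origin: centre of the head's underside; +z is the pin's axis, outward, square to the deck, so leaning 30 degrees from vertical towards the carrier's front. It starts 11 to 14 mm proud of home (the head's underside above the bush); it takes about 10 N along its axis to move, and stays where it is driven.
- bush_top (a point): Centre of the top of the brass bush (24 mm across, 6 mm above the deck, 12 mm down the slope from the deck's centre). The pin head's underside rests here when home. Axes as the carrier's.
- keeper (a joint): Angle of the blue keeper lever, in rad: 0 = down, flat over the pin, parallel to the deck; 1.57 = square to the deck; 2.1 = fully raised. It swings about its hinge in the carrier's fore-and-aft plane, stays where it is left (about 0.1 N m to move) and starts raised.
- keeper_hinge (a point): Hinge axis of the keeper, 57 mm up the slope from the pin's axis and 20 mm above the deck. Axes as the carrier's, so its y is the hinge axis.
- keeper_knob (a point): Centre of the blue cross bar at the keeper's free end, 85 mm from the hinge: a cylinder 14 mm in diameter and 30 mm long lying along the hinge direction. The arm is 12 mm wide and 8 mm thick. When down, the bar lies 28 mm beyond the pin's axis and 20 mm above the deck; raised, it stands about 200 mm above the bench.
- beaker: Glass beaker 66 mm across, 85 mm tall, beside the carrier; origin under its centre. Leave alone.
- vial_a: Amber vial, 24 mm across, 48 mm tall, white cap, beside the carrier; origin under its centre. Leave alone.
- vial_b: Amber vial, 24 mm across, 48 mm tall, green cap, near the mat; origin under its centre. Leave alone.
- wash_bottle: White bottle 64 mm across, 150 mm tall, blue cap; origin under its centre. Leave alone.
- spatula: Spatula 160 mm long lying on the bench; origin under its middle. Leave alone.
- mouse: Black computer mouse 100 x 60 x 24 mm; origin under its centre. Leave alone.
- lens_ring: Aluminium ring 44 mm across, 10 mm thick; origin under its centre. Leave alone.

How it is judged:
By the outcome, as a careful person would: the job done as asked, in the order asked, and still so for the second after the job is handed in, with the robot touching nothing.
It also fails if it takes over 64 s, if anything falls off the work surface, if the arm or the gripper's body presses on something with over 40 N, if the wrist force passes 120 N, or if a joint passes its speed limit or range.

## Working session

There is one attempt and no reset: what is moved stays moved. The work goes in short steps, Python scripts to look and compute and a tool call to move; the robot and the scene stay as the last step left them, time stands still between calls to the robot, and variables do not carry over. Pictures are saved under pics/ and viewed, at most 10 in all, crops included, and the job is handed in when it is done.

Besides the shell and the picture viewer there is one more tool, called after ">>>" as name(argument=value, ...), one argument or row to a line, values as JSON. servo_tool: Moves the arm, as the interface text tells. Its arguments: {"type":"object","properties":{"moves":{"type":"array"},"force":{"type":"number"}},"required":["moves"]}

```bash
mkdir -p pics
cat > h.py <<'E'
import numpy as np, cv2
from rig import readout, imaging, manip
from scipy.spatial.transform import Rotation as Ro
def cam(n):
    s=readout.get_state(); c=imaging.calibration(n); im,d=imaging.get_image(n)
    K=np.array(c["intrinsics"]);dist=np.array(c["dist"])
    if n=="wrist":
        q=s["ee_rot"];T=np.eye(4);T[:3,:3]=Ro.from_quat([q[1],q[2],q[3],q[0]]).as_matrix();T[:3,3]=s["position"]
        W=T@np.array(c["hand_eye"]);R=W[:3,:3].T;t=-R@W[:3,3]
    else: R=np.array(c["R"]);t=np.array(c["t"])
    return im,d,(K,dist,R,t)
def cloud(d,C):
    K,dist,R,t=C;h,w=d.shape
    uv=np.stack(np.meshgrid(np.arange(w),np.arange(h)),-1).reshape(-1,1,2).astype(np.float64)
    n=cv2.undistortPoints(uv,K,dist).reshape(h,w,2)
    P=np.dstack([n*d[...,None],d]); return (P-t)@R
def ray(uv,C):
    K,dist,R,t=C;n=cv2.undistortPoints(np.array(uv,float).reshape(-1,1,2),K,dist).reshape(-1,2)
    return -R.T@t,(np.c_[n,np.ones(len(n))])@R
def plane(uv,C,z):
    o,r=ray(uv,C); return o+r*((z-o[2])/r[:,2])[:,None]
E
python3 - <<'E'
from h import *
ims=[]
for n in("side","top","wrist"):
    im,d,C=cam(n); np.savez(f"pics/{n}0.npz",im=im,d=d,K=C[0],di=C[1],R=C[2],t=C[3]); cv2.imwrite(f"pics/{n}0.png",im[...,::-1]); print(n,-C[2].T@C[3],(d>0).mean())
print(readout.get_state())
E
```

```text
side [0.27663676 0.98296924 0.9426546 ] 0.9958545918367347
top [ 0.30755543 -0.00236211  1.29745439] 0.9959353741496598
wrist [0.13597131 0.56278741 0.3728519 ] 0.9958715986394557
{'clock': 0.15, 'qpos': array([ 1.09399243e+00,  2.76465726e-01,  1.50587079e+00, -1.93917827e-05,
        1.36069933e+00, -1.20998799e-01]), 'qd': array([ 0.00038075, -0.00180476, -0.00256987, -0.00043872,  0.00262285,
        0.00115047]), 'effort': array([ 1.24850118e-03, -4.17148125e+01, -2.46031272e+01, -2.52901391e-04,
        7.70218670e-03,  3.75622153e-05]), 'position': array([0.20016763, 0.53871015, 0.30321788]), 'ee_rot': array([-2.03428939e-04,  1.76963572e-01,  9.84217137e-01, -6.92396289e-04]), 'contact_force': array([-0.11171998, -0.12500466,  0.02903415]), 'moment': array([0.00620582, 0.0152247 , 0.03756541]), 'gripper_force': 0.0, 'width': 0.08555695610306241}
```

View pics/side0.png

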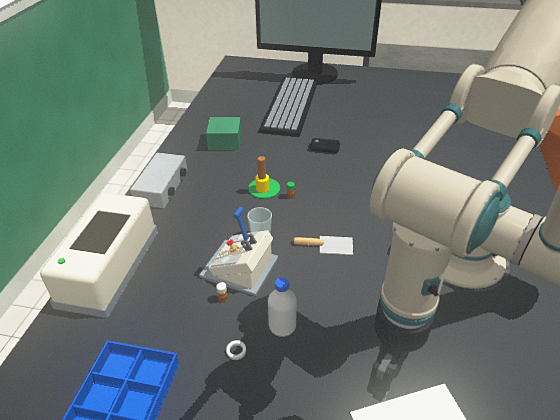

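View pics/top0.png

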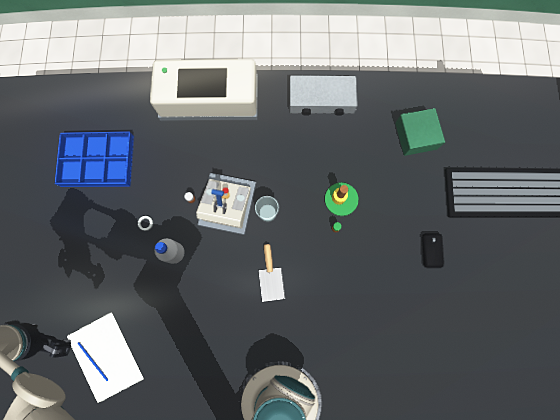

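The side view shows the mallet on its mat at about (262,180), the carrier at (242,262) with red pin near (229,242), the blue keeper raised at (240,215), the beaker at (260,220). In the top view: mat (341,198), carrier (227,204), red pin about (225,190), keeper (218,198), vial_b (337,226), vial_a (189,196).

```bash
cat > m1.py <<'E'
from h import *
def load(n):
    z=np.load(f"pics/{n}0.npz");return z["im"],z["d"],(z["K"],z["di"],z["R"],z["t"])
def comps(m,amin=4):
    k,l,s,c=cv2.connectedComponentsWithStats(m.astype(np.uint8)); return [(l==i,s[i,4],c[i]) for i in range(1,k) if s[i,4]>=amin]
for n in("top","side"):
    im,d,C=load(n);P=cloud(d,C);hsv=cv2.cvtColor(im,cv2.COLOR_RGB2HSV);H,S,V=[hsv[...,i].astype(int) for i in range(3)]
    ws=(P[...,0]>.3)&(P[...,0]<.75)&(abs(P[...,1])<.6)&(P[...,2]>-.02)&(P[...,2]<.3)
    for nm,m in dict(red=((H<6)|(H>174))&(S>150)&(V>90),yellow=(H>21)&(H<33)&(S>150)&(V>110),brown=(H>6)&(H<20)&(S>90)&(V>60),green=(H>45)&(H<75)&(S>130)&(V>70),blue=(H>100)&(H<125)&(S>140)&(V>50),cream=(H>12)&(H<30)&(S>15)&(S<80)&(V>140)).items():
        for mm,a,c in comps(m&ws,6):
            p=P[mm];print(n,nm,a,c.round(1),"med",np.median(p,0).round(3),"min",p.min(0).round(3),"max",p.max(0).round(3))
E
python3 m1.py
python3 - <<'E'
import numpy as np,cv2
a=cv2.imread('pics/top0.png')[160:240,170:290];b=cv2.imread('pics/side0.png')[195:300,190:300]
cv2.imwrite('pics/crop.png',np.hstack([cv2.resize(a,(480,400),interpolation=2)[:, :400],cv2.resize(b,(400,400),interpolation=2)]))
E
```

```text
top red 23 [225.2 189.9] med [0.587 0.15  0.087] min [0.579 0.145 0.084] max [0.594 0.157 0.096]
top yellow 15 [336.3 190.4] med [ 0.595 -0.161  0.051] min [ 0.584 -0.168  0.048] max [ 0.602 -0.156  0.067]
top yellow 30 [337.1 200.4] med [ 0.567 -0.164  0.038] min [ 0.563 -0.187  0.014] max [ 0.581 -0.153  0.054]
top brown 85 [342.3 190.7] med [ 0.579 -0.171  0.119] min [ 0.572 -0.183  0.058] max [ 0.594 -0.162  0.125]
top brown 25 [225.5 195.9] med [0.573 0.15  0.074] min [0.568 0.144 0.065] max [0.586 0.16  0.079]
top brown 18 [192.2 200.2] med [0.572 0.255 0.016] min [0.568 0.25  0.003] max [0.585 0.268 0.023]
top brown 11 [333.3 229.7] med [ 0.486 -0.155  0.017] min [ 0.482 -0.163  0.009] max [ 0.493 -0.151  0.022]
top brown 98 [267.5 257.1] med [0.407 0.036 0.017] min [0.367 0.021 0.008] max [0.445 0.045 0.025]
top green 620 [341.5 200.3] med [ 0.57  -0.185  0.006] min [ 0.531 -0.229 -0.003] max [ 0.63  -0.134  0.05 ]
top green 55 [336.7 226.1] med [ 0.492 -0.162  0.047] min [ 0.481 -0.171  0.033] max [ 0.504 -0.151  0.054]
top blue 2194 [105.5 165.3] med [0.682 0.523 0.007] min
[... 1788 characters left out ...]
48 [290.1 185.2] med [ 0.492 -0.157  0.046] min [ 0.482 -0.173  0.034] max [ 0.503 -0.15   0.052]
side blue 45 [238.6 211. ] med [0.554 0.158 0.2  ] min [0.549 0.143 0.194] max [0.562 0.174 0.203]
side blue 51 [243.2 227. ] med [0.545 0.16  0.153] min [0.538 0.154 0.119] max [0.554 0.168 0.186]
side blue 146 [281.5 284.2] med [0.421 0.315 0.15 ] min [0.407 0.295 0.135] max [0.435 0.325 0.154]
side blue 4603 [136.2 384.4] med [0.685 0.526 0.008] min [ 0.617  0.424 -0.005] max [0.75  0.6   0.044]
side cream 1773 [245.5 261.4] med [0.527 0.203 0.064] min [0.487 0.105 0.011] max [0.63  0.231 0.11 ]
side cream 8 [322.8 241.6] med [0.366 0.028 0.015] min [0.365 0.023 0.002] max [0.369 0.033 0.021]
```

View pics/crop.png

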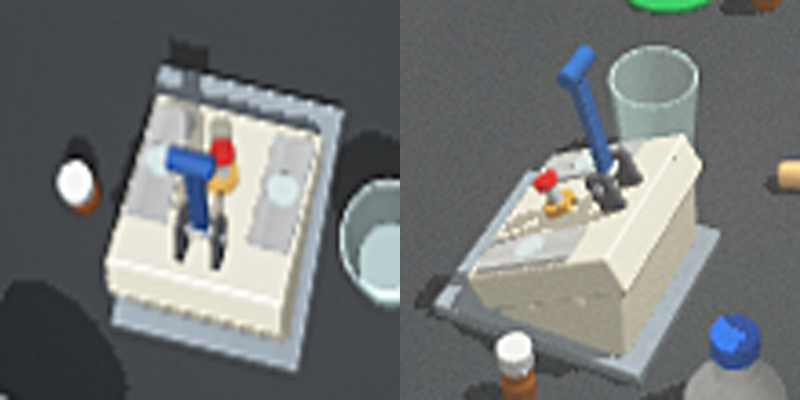

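The crop shows the carrier with its front away from the robot and turned about −0.2 rad. The red pin stands proud on the bush and the keeper is raised behind it. The positions fit the given sizes: pin head z≈0.09, knob 0.20, mallet top 0.12. I'll move to look with the wrist camera above the carrier.

>>> servo_tool(
  moves=[
    {"dp": [-0.172,-0.081,-0.027],"delta_rot": [0,0,-0.1],"fingers": 1},
    {"dp": [-0.172,-0.081,-0.027],"delta_rot": [0,0,-0.1],"fingers": 1},
    {"dp": [-0.172,-0.081,-0.027],"delta_rot": [0,0,-0.1],"fingers": 1},
    {"dp": [-0.172,-0.081,-0.027],"delta_rot": [0,0,-0.1],"fingers": 1},
    {"dp": [-0.172,-0.081,-0.027],"delta_rot": [0,0,-0.1],"fingers": 1},
  ],
)

```text
clock: 0.65
position: [0.3367, 0.4046, 0.3309]
ee_rot: [-0.0, 0.152, 0.988, -0.0]
contact_force: [0.5, 0.9, -0.6]
width: 0.0854
gripper_force: 0.0
```

>>> servo_tool(
  moves=[
    {"dp": [-0.172,-0.081,-0.027],"delta_rot": [0,0,-0.1],"fingers": 1},
    {"dp": [-0.172,-0.081,-0.027],"delta_rot": [0,0,-0.1],"fingers": 1},
    {"dp": [-0.172,-0.081,-0.027],"delta_rot": [0,0,-0.1],"fingers": 1},
    {"dp": [-0.172,-0.081,-0.027],"delta_rot": [0,0,-0.1],"fingers": 1},
    {"dp": [-0.172,-0.081,-0.027],"delta_rot": [0,0,-0.1],"fingers": 1},
  ],
)

```text
clock: 1.15
position: [0.479, 0.2784, 0.3579]
ee_rot: [-0.0, 0.127, 0.992, -0.0]
contact_force: [0.5, 1.4, -0.0]
width: 0.0853
gripper_force: 0.0
```

>>> servo_tool(
  moves=[
    {"dp": [-0.172,-0.081,-0.027],"delta_rot": [0,0,-0.1],"fingers": 1},
    {"dp": [-0.172,-0.081,-0.027],"delta_rot": [0,0,-0.1],"fingers": 1},
    {"dp": [-0.172,-0.081,-0.027],"delta_rot": [0,0,-0.1],"fingers": 1},
    {"dp": [-0.172,-0.081,-0.027],"delta_rot": [0,0,-0.1],"fingers": 1},
    {"dp": [0,0,0],"delta_rot": [0,0,0],"fingers": 1},
  ],
)

```text
clock: 1.65
position: [0.6001, 0.1806, 0.3788]
ee_rot: [0.001, 0.11, 0.994, -0.001]
contact_force: [-0.9, 0.1, -0.4]
width: 0.0858
gripper_force: 0.0
```

Run:
```python
from h import *
s=readout.get_state();print(s["clock"],s["position"],s["ee_rot"])
im,d,C=cam("wrist");print("cam",-C[2].T@C[3],"axis",C[2][2],(d>0).mean())
np.savez("pics/wrist1.npz",im=im,d=d,K=C[0],di=C[1],R=C[2],t=C[3]);cv2.imwrite("pics/wrist1.png",im[...,::-1])
```

```text
1.65 [0.60009927 0.18063239 0.3788253 ] [ 1.17646859e-03  1.09935967e-01  9.93937608e-01 -8.55277806e-04]
cam [0.53309795 0.1959005  0.44838842] axis [ 0.26619402 -0.06175725 -0.96193907] 0.9960756802721088
```

View pics/wrist1.png

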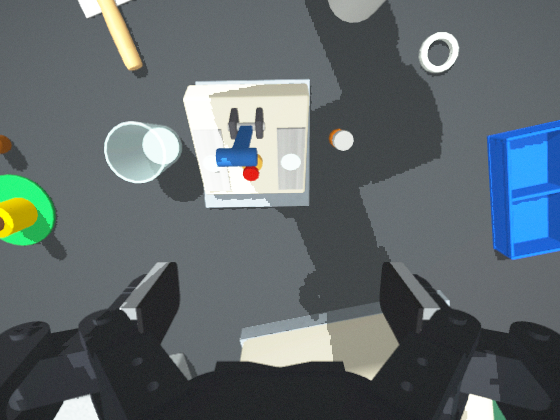

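The wrist view shows the pin's red head at (251,173), the knob bar at (237,157), the hinge brackets at (247,122), the carrier plate spanning (195..310, 80..207), and the mat and mallet at left (20,210).

```bash
cat > m2.py <<'E'
from h import *
from scipy.optimize import least_squares
def load(f):
    z=np.load(f"pics/{f}.npz");return z["im"],z["d"],(z["K"],z["di"],z["R"],z["t"])
reds=[];mh=[]
for f in("top0","side0","wrist1"):
    im,d,C=load(f);P=cloud(d,C);hsv=cv2.cvtColor(im,cv2.COLOR_RGB2HSV);H,S,V=[hsv[...,i].astype(int) for i in range(3)]
    near=(np.hypot(P[...,0]-.55,P[...,1]-.15)<.12)
    red=((H<6)|(H>174))&(S>150)&(V>90)&near&(P[...,2]>.07)&(P[...,2]<.12)
    v,u=np.nonzero(red);reds.append(ray([[u.mean(),v.mean()]],C));print(f,"red px",len(u),u.mean(),v.mean(),P[red].mean(0).round(4))
    deck=near&(S<80)&(V>120)&(P[...,2]>.04)&(P[...,2]<.1)&(P[...,0]>.5)&(P[...,0]<.64)
    Q=P[deck];best=None;rng=np.random.default_rng(0)
    for _ in range(400):
        a=Q[rng.choice(len(Q),3,False)];n=np.cross(a[1]-a[0],a[2]-a[0]);L=np.linalg.norm(n)
        if L<1e-6:continue
        n/=L;n*=np.sign(n[2])
        if abs(n[2]-.866)>.06:continue
        i=abs((Q-a[0])@n)<.002
        if best is None or i.sum()>best.sum():best=i
    q=Q[best];c=q.mean(0);n=np.linalg.svd(q-c)[2][2];n*=np.sign(n[2]);print("  deck n",len(q),n.round(3),"tilt",np.degrees(np.arccos(n[2])).round(2),"yaw",np.arctan2(n[1],n[0]).round(3),"c",c.round(4))
    blue=(H>100)&(H<125)&(S>140)&(V>50)&near&(P[...,2]>.18)&(P[...,2]<.22);print("  knob",blue.sum(),P[blue].mean(0).round(4))
    k=P[blue][:,:2];print("  knob dir",np.linalg.svd(k-k.mean(0))[2][0])
    plate=near&(S<70)&(abs(P[...,2]-.012)<.0045)&(V>95)
    r=cv2.minAreaRect((P[plate][:,:2]*1000).astype(np.float32));print("  plate",plate.sum(),r)
    for nm,m in dict(handle=(H>6)&(H<20)&(S>90)&(V>60)&(P[...,2]>.112),head=(H>21)&(H<33)&(S>150)&(V>110)).items():
        m=m&(np.hypot(P[...,0]-.58,P[...,1]+.17)<.05)
        if m.any():v,u=np.nonzero(m);print("  mallet",nm,m.sum(),P[m].mean(0).round(4),plane([[u.mean(),v.mean()]],C,.121)[0].round(4))
    g=(H>45)&(H<75)&(S>130)&(V>70)&(np.hypot(P[...,0]-.58,P[...,1]+.17)<.08)&(abs(P[...,2]-.006)<.006)
    if g.sum()>50:
        cs=cv2.findContours(g.astype(np.uint8),0,1)[0];cc=max(cs,key=cv2.contourArea)[:,0];w=plane(cv2.convexHull(cc.astype(np.int32))[:,0].astype(float),C,.006)[:,:2]
        print("  mat",cv2.minEnclosingCircle((w*1000).astype(np.float32)))
A=0;b=0
for o,r in reds:
    r=r[0]/np.linalg.norm(r);M=np.eye(3)-np.outer(r,r);A=A+M;b=b+M@o
print("red triang",np.linalg.solve(A,b))
E
python3 m2.py
```

```text
top0 red px 23 225.17391304347825 189.8695652173913 [0.5872 0.1507 0.0881]
  deck n 649 [ 0.465 -0.099  0.88 ] tilt 28.41 yaw -0.21 c [0.564  0.151  0.0736]
  knob 50 [0.5549 0.1563 0.1994]
  knob dir [-0.22154799 -0.97514947]
  plate 644 ((561.080322265625, 130.81520080566406), (191.44168090820312, 160.1204833984375), 78.49897766113281)
  mallet handle 57 [ 0.5826 -0.1727  0.1203] [ 0.5824 -0.1726  0.121 ]
  mallet head 54 [ 0.5773 -0.1658  0.0433] [ 0.5607 -0.1557  0.121 ]
  mat ((580.44482421875, -181.98834228515625), 50.0579833984375)
side0 red px 22 229.63636363636363 242.0 [0.5862 0.1539 0.0888]
  deck n 488 [ 0.457 -0.087  0.885] tilt 27.69 yaw -0.188 c [0.561  0.1652 0.0778]
  knob 49 [0.5544 0.1583 0.1984]
  knob dir [0.17220278 0.98506152]
  plate 711 ((565.87109375, 155.8207550048828), (143.7671661376953, 161.6212921142578), 78.3574447631836)
  mallet handle 43 [ 0.5827 -0.1695  0.1199] [ 0.5823 -0.168   0.121 ]
  mallet head 183 [ 0.5794 -0.1603  0.0352] [ 0.5508 -0.0522  0.121 ]
  mat ((578.545654296875, -181.2753448486328), 51.892757415771484)
wrist1 red px 184 250.4945652173913 173.125 [0.5875 0.151  0.0874]
  deck n 5756 [ 0.458 -0.091  0.884] tilt 27.83 yaw -0.197 c [0.5538 0.158  0.0801]
  knob 705 [0.5566 0.1577 0.199 ]
  knob dir [-0.2033936  -0.97909705]
  plate 2186 ((561.9586181640625, 129.27130126953125), (192.2391357421875, 159.99305725097656), 78.55150604248047)
  mallet head 1050 [ 0.5834 -0.1585  0.0348] [ 0.5729 -0.0849  0.121 ]
  mat ((582.1304931640625, -179.8174285888672), 50.73743438720703)
red triang [0.58764073 0.15087102 0.08566217]
```

Everything agrees with the model: plate centre (0.566,0.156), yaw −0.2, pin top (0.588,0.151,0.086), mallet (0.5825,−0.170), mat (0.580,−0.181). Next I move over the mallet.

>>> servo_tool(
  moves=[
    {"dp": [-0.026,-0.1735,0.04],"delta_rot": [0,0,-0.2],"fingers": 1},
    {"dp": [-0.026,-0.1735,0.04],"delta_rot": [0,0,0],"fingers": 1},
    {"dp": [-0.026,-0.1735,0.04],"delta_rot": [0,0,0],"fingers": 1},
    {"dp": [-0.026,-0.1735,0.04],"delta_rot": [0,0,0],"fingers": 1},
    {"dp": [-0.026,-0.1735,0.04],"delta_rot": [0,0,0],"fingers": 1},
  ],
)

```text
clock: 2.2
position: [0.5862, 0.0087, 0.339]
ee_rot: [-0.0, 0.097, 0.995, 0.0]
contact_force: [1.2, 0.2, -0.1]
width: 0.0856
gripper_force: 0.0
```

>>> servo_tool(
  moves=[
    {"dp": [-0.026,-0.1735,0.04],"delta_rot": [0,0,0],"fingers": 1},
    {"dp": [-0.026,-0.1735,0.04],"delta_rot": [0,0,0],"fingers": 1},
    {"dp": [-0.026,-0.1735,0.04],"delta_rot": [0,0,0],"fingers": 1},
    {"dp": [-0.026,-0.1735,0.04],"delta_rot": [0,0,0],"fingers": 1},
    {"dp": [-0.026,-0.1735,0.04],"delta_rot": [0,0,0],"fingers": 1},
  ],
)

```text
clock: 2.7
position: [0.5783, -0.1664, 0.2991]
ee_rot: [-0.0, 0.097, 0.995, 0.001]
contact_force: [-0.1, -0.0, -0.2]
width: 0.0852
gripper_force: 0.0
```

>>> servo_tool(
  moves=[
    {"dp": [0,0,0.05],"delta_rot": [0,0,0],"fingers": 1},
    {"dp": [0,0,0],"delta_rot": [0,0,0],"fingers": 1},
  ],
)

```text
clock: 2.9
position: [0.5779, -0.1656, 0.2877]
ee_rot: [-0.002, 0.098, 0.995, 0.001]
contact_force: [-0.8, 0.4, -0.8]
width: 0.0853
gripper_force: 0.0
```

Run:
```python
from h import *
s=readout.get_state();print(s["clock"],s["position"],s["ee_rot"],s["contact_force"])
im,d,C=cam("wrist");P=cloud(d,C);hsv=cv2.cvtColor(im,cv2.COLOR_RGB2HSV);H,S,V=[hsv[...,i].astype(int) for i in range(3)]
for nm,m,z in (("handletop",(H>6)&(H<20)&(S>90)&(V>60)&(P[...,2]>.116),.121),("headtop",(H>21)&(H<33)&(S>150)&(V>110),.051),("mat",(H>45)&(H<75)&(S>130)&(V>70)&(P[...,2]<.015),.006)):
    m=m&(np.hypot(P[...,0]-.58,P[...,1]+.17)<.08)
    v,u=np.nonzero(m);p=P[m];print(nm,len(u),p.mean(0).round(4),np.percentile(p[:,2],95).round(4))
    c=max(cv2.findContours(m.astype(np.uint8),0,1)[0],key=cv2.contourArea)[:,0]
    print("  circ",cv2.minEnclosingCircle((plane(cv2.convexHull(c)[:,0].astype(float),C,z)[:,:2]*1000).astype(np.float32)))
cv2.imwrite("pics/w2.png",im[...,::-1])
```

```text
2.9 [ 0.57788267 -0.16558713  0.28766671] [-0.00199382  0.09818997  0.99516493  0.00123148] [-0.78893053  0.36617257 -0.79757884]
handletop 235 [ 0.5814 -0.172   0.122 ] 0.1217
  circ ((582.8939208984375, -173.56784057617188), 12.237831115722656)
headtop 969 [ 0.5745 -0.1712  0.0488] 0.0523
  circ ((579.8858642578125, -173.02244567871094), 22.909423828125)
mat 4393 [ 0.5717 -0.1848  0.0057] 0.007
  circ ((580.352294921875, -182.75498962402344), 49.76021194458008)
```

View pics/w2.png

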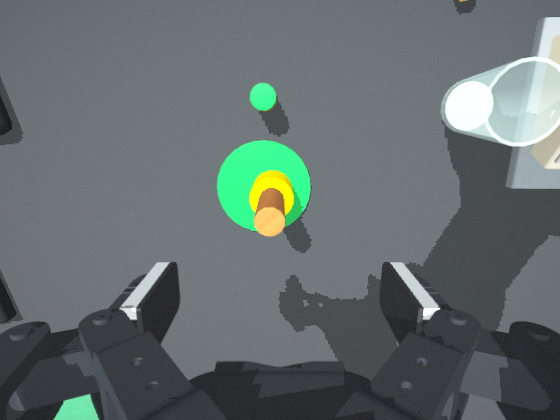

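The wrist view shows the handle top at (270,221) inside the opening, the mat at (264,186), and vial_b clear at (263,97). Descend and grasp.

>>> servo_tool(
  moves=[
    {"dp": [-0.03,-0.032,0.0],"delta_rot": [0,0,0],"fingers": 1},
    {"dp": [0,0,0.18],"delta_rot": [0,0,0],"fingers": 1},
    {"dp": [0,0,0.18],"delta_rot": [0,0,0],"fingers": 1},
    {"dp": [0,0,0.18],"delta_rot": [0,0,0],"fingers": 1},
    {"dp": [0,0,0.18],"delta_rot": [0,0,0],"fingers": 1},
  ],
)

```text
clock: 3.45
position: [0.5848, -0.1731, 0.1452]
ee_rot: [0.001, 0.097, 0.995, -0.0]
contact_force: [0.1, 1.0, -0.3]
width: 0.0856
gripper_force: 0.0
```

>>> servo_tool(
  moves=[
    {"dp": [0,0,0],"delta_rot": [0,0,0],"fingers": 1},
    {"dp": [0,0,0],"delta_rot": [0,0,0],"fingers": 0.1},
    {"dp": [0,0,0],"delta_rot": [0,0,0],"fingers": 0.1},
    {"dp": [0,0,0],"delta_rot": [0,0,0],"fingers": 0.1},
    {"dp": [0,0,0],"delta_rot": [0,0,0],"fingers": 0},
  ],
  force=80,
)

```text
clock: 3.95
position: [0.5846, -0.1742, 0.1473]
ee_rot: [0.002, 0.098, 0.995, -0.0]
contact_force: [-0.5, -0.8, 0.0]
width: 0.0286
gripper_force: 0.0
```

>>> servo_tool(
  moves=[
    {"dp": [0,0,0],"delta_rot": [0,0,0],"fingers": 0},
    {"dp": [0,0,0],"delta_rot": [0,0,0],"fingers": 0},
    {"dp": [0,0,0],"delta_rot": [0,0,0],"fingers": 0},
    {"dp": [0,0,0],"delta_rot": [0,0,0],"fingers": 0},
  ],
  force=80,
)

```text
clock: 4.35
position: [0.5847, -0.1742, 0.1473]
ee_rot: [0.002, 0.098, 0.995, -0.0]
contact_force: [-0.1, 0.8, 6.4]
width: 0.022
gripper_force: 78.0
```

Mallet gripped (78 N). Lift, carry across, tilt 30°.

>>> servo_tool(
  moves=[
    {"dp": [0,0,-0.1],"delta_rot": [0,0,0],"fingers": 0},
    {"dp": [0,0,-0.2],"delta_rot": [0,0,0],"fingers": 0},
    {"dp": [0,0,-0.2],"delta_rot": [0,0,0],"fingers": 0},
    {"dp": [0,0,-0.2],"delta_rot": [0,0,0],"fingers": 0},
    {"dp": [0,0,-0.05],"delta_rot": [0,0,0],"fingers": 0},
  ],
  force=100,
)

```text
clock: 4.85
position: [0.5853, -0.1746, 0.3004]
ee_rot: [0.004, 0.098, 0.995, -0.001]
contact_force: [0.9, -1.4, -1.5]
width: 0.0223
gripper_force: 98.0
```

>>> servo_tool(
  moves=[
    {"dp": [-0.019,0.1,0],"delta_rot": [0,0,0],"fingers": 0},
    {"dp": [-0.019,0.2,0],"delta_rot": [0,0,0],"fingers": 0},
    {"dp": [-0.019,0.2,0],"delta_rot": [0,0,0],"fingers": 0},
    {"dp": [-0.019,0.2,0],"delta_rot": [0,0,0],"fingers": 0},
    {"dp": [-0.019,0.2,0],"delta_rot": [0,0,0],"fingers": 0},
  ],
)

```text
clock: 5.35
position: [0.6369, 0.0003, 0.2935]
ee_rot: [-0.002, 0.098, 0.995, 0.0]
contact_force: [-0.4, -0.2, -3.0]
width: 0.0217
gripper_force: 98.2
```

>>> servo_tool(
  moves=[
    {"dp": [-0.019,0.2,0],"delta_rot": [0,0,0],"fingers": 0},
    {"dp": [-0.019,0.2,0],"delta_rot": [0,0,0],"fingers": 0},
    {"dp": [-0.019,0.2,0],"delta_rot": [0,0,0],"fingers": 0},
    {"dp": [0,0.1,0],"delta_rot": [0,0,0],"fingers": 0},
    {"dp": [0,0.1,0],"delta_rot": [0,0,0],"fingers": 0},
  ],
)

```text
clock: 5.85
position: [0.6792, 0.1547, 0.2936]
ee_rot: [-0.002, 0.097, 0.995, -0.001]
contact_force: [-0.4, -1.1, -2.0]
width: 0.0221
gripper_force: 98.2
```

>>> servo_tool(
  moves=[
    {"dp": [0,0,0],"delta_rot": [0,0.873,0],"fingers": 0},
    {"dp": [0,0,0],"delta_rot": [0,0.873,0],"fingers": 0},
    {"dp": [0,0,0],"delta_rot": [0,0.873,0],"fingers": 0},
    {"dp": [0,0,0],"delta_rot": [0,0.873,0],"fingers": 0},
    {"dp": [0,0,0],"delta_rot": [0,0.873,0],"fingers": 0},
  ],
)

```text
clock: 6.35
position: [0.6801, 0.1527, 0.295]
ee_rot: [-0.217, 0.096, 0.971, 0.021]
contact_force: [0.4, -0.4, -2.7]
width: 0.0225
gripper_force: 98.3
```

>>> servo_tool(
  moves=[
    {"dp": [0,0,0],"delta_rot": [0,0.873,0],"fingers": 0},
    {"dp": [0,0,0],"delta_rot": [0,0,0],"fingers": 0},
    {"dp": [0,0,0],"delta_rot": [0,0,0],"fingers": 0},
  ],
)

```text
clock: 6.65
position: [0.6802, 0.1529, 0.2942]
ee_rot: [-0.257, 0.095, 0.961, 0.025]
contact_force: [-0.1, 0.0, -2.1]
width: 0.0221
gripper_force: 98.3
```

```bash
cat > st.py <<'E'
from h import *
f=np.array([np.cos(-.2),np.sin(-.2),0]);n=.5*f+np.array([0,0,.8660254]);p=np.array([.588,.1512,.0865])
def rel(hgt,L=.1413,off=.002):
    s=readout.get_state();q=s["ee_rot"];R=Ro.from_quat([q[1],q[2],q[3],q[0]]).as_matrix()
    Rt=np.c_[np.cross([.19867,.98007,0],-n),[.19867,.98007,0],-n]
    tgt=p+(hgt+L)*n-off*Rt[:,0]
    print("clock",s["clock"],"pos",s["position"].round(4),"F",s["contact_force"].round(1),"w",s["width"],"tilt err deg",np.degrees(np.arccos(-R[:,2]@n)).round(2))
    print("dp units",(R.T@(tgt-s["position"])/.2).round(3),"rot units",(Ro.from_matrix(R.T@Rt).as_rotvec()/.1).round(3))
E
python3 -c "
from st import *
rel(.04)"
```

```text
clock 6.65 pos [0.6802 0.1529 0.2942] F [-0.1  0.  -2.1] w 0.022078159455981922 tilt err deg 0.13
dp units [-0.139 -0.1    0.218] rot units [-0.023  0.004  0.022]
```

>>> servo_tool(
  moves=[
    {"dp": [-0.07,-0.05,0.1],"delta_rot": [0,0,0],"fingers": 0},
    {"dp": [-0.069,-0.05,0.118],"delta_rot": [0,0,0],"fingers": 0},
    {"dp": [0,0,0],"delta_rot": [0,0,0],"fingers": 0},
    {"dp": [0,0,0],"delta_rot": [0,0,0],"fingers": 0},
  ],
)

```text
clock: 7.05
position: [0.6776, 0.1338, 0.245]
ee_rot: [-0.257, 0.094, 0.961, 0.026]
contact_force: [-0.4, 0.4, -1.4]
width: 0.022
gripper_force: 98.4
```

Run:
```python
from st import *
rel(.04)
out=[]
for nme in("side","top","wrist"):
    im,d,C=cam(nme)
    P=cloud(d,C);hsv=cv2.cvtColor(im,cv2.COLOR_RGB2HSV);H,S,V=[hsv[...,i].astype(int) for i in range(3)]
    m=(H>21)&(H<33)&(S>150)&(V>90)&(np.hypot(P[...,0]-.62,P[...,1]-.14)<.08)&(P[...,2]>.09)
    q=P[m]-p
    if len(q): h=q@n; l=q@np.array([.19867,.98007,0]); print(nme,len(q),"height along axis",np.percentile(h,[3,50,97]).round(4),"lateral",np.percentile(l,[3,97]).round(4),"fore",np.percentile((q-np.outer(h,n))@np.cross([.19867,.98007,0],n),[3,97]).round(4))
    if nme=="side": a=im[190:300,190:300]
    if nme=="wrist": b=im
cv2.imwrite("pics/c3.png",np.hstack([cv2.resize(a,(400,400),interpolation=2),cv2.resize(b,(400,400))])[...,::-1])
```

```text
clock 7.05 pos [0.6776 0.1338 0.245 ] F [-0.4  0.4 -1.4] w 0.02198190848217415 tilt err deg 0.09
dp units [-0.011 -0.004  0.008] rot units [-0.015  0.003  0.038]
side 316 height along axis [0.0454 0.0687 0.0877] lateral [-0.0104  0.0221] fore [-0.0238  0.0064]
wrist 2810 height along axis [0.0495 0.0869 0.0887] lateral [-0.0169  0.0188] fore [-0.0211 -0.001 ]
```

View pics/c3.png

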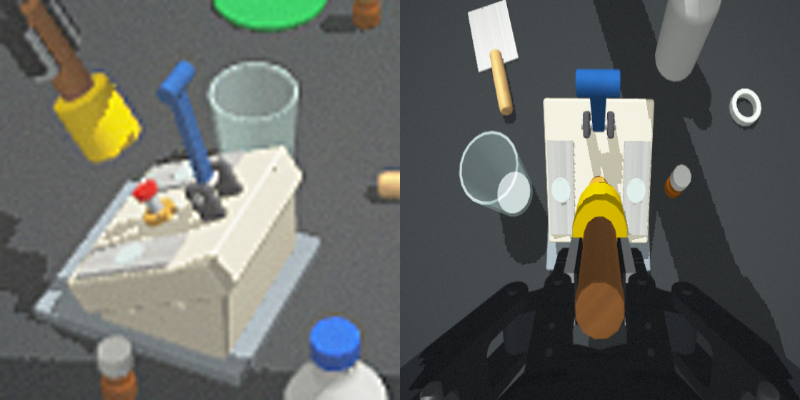

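The side crop shows the mallet in line above the red pin, well clear of the keeper and beaker. The wrist view shows it centred between the rails. First tap.

>>> servo_tool(
  moves=[
    {"dp": [-0.011,-0.004,0.06],"delta_rot": [0,0,0.03],"fingers": 0},
    {"dp": [0,0,0],"delta_rot": [0,0,0],"fingers": 0},
    {"dp": [0,0,0.18],"delta_rot": [0,0,0],"fingers": 0},
  ],
  force=120,
)

```text
clock: 7.5
position: [0.6597, 0.1372, 0.2052]
ee_rot: [-0.252, 0.096, 0.963, 0.026]
contact_force: [4.8, -1.2, 3.2]
width: 0.0218
gripper_force: 118.0
```

>>> servo_tool(
  moves=[
    {"dp": [0,0,-0.15],"delta_rot": [0,0,0],"fingers": 0},
    {"dp": [0,0,0],"delta_rot": [0,0,0],"fingers": 0},
  ],
)

```text
clock: 7.7
position: [0.6708, 0.1343, 0.2283]
ee_rot: [-0.257, 0.096, 0.961, 0.025]
contact_force: [1.9, -0.1, -1.7]
width: 0.022
gripper_force: 117.5
```

```bash
cat > pin.py <<'E'
from st import *
def pin():
  for nme in("side","top"):
    im,d,C=cam(nme);P=cloud(d,C);hsv=cv2.cvtColor(im,cv2.COLOR_RGB2HSV);H,S,V=[hsv[...,i].astype(int) for i in range(3)]
    m=((H<6)|(H>174))&(S>150)&(V>60)&(np.linalg.norm(P-p,axis=2)<.03)
    if m.any():
        v,u=np.nonzero(m);o,r=ray([[u.mean(),v.mean()]],C);r=r[0]
        # closest point of pin axis to the ray
        A=np.c_[n,-r];x=np.linalg.lstsq(A,o-p,rcond=None)[0];print(nme,m.sum(),u.mean().round(1),v.mean().round(1),"axis height (ray) mm",(x[0]*1e3).round(2),"depth",((P[m]-p)@n*1e3).mean().round(1))
rel(.02);pin()
E
python3 -c "
import pin;pin.pin
pin.np.set_printoptions()
"
python3 - <<'E'
import sys;sys.path.insert(0,'.')
from st import *
z=np.load("pics/side0.npz");C=(z["K"],z["di"],z["R"],z["t"]);
for nme,uv in(("side",[229.64,242.0]),("top",[225.17,189.87])):
    z=np.load(f"pics/{nme}0.npz");C=(z["K"],z["di"],z["R"],z["t"]);o,r=ray([uv],C);print("before",nme,np.linalg.lstsq(np.c_[n,-r[0]],o-p,rcond=None)[0][0]*1e3)
E
```

```text
clock 7.7 pos [0.6708 0.1343 0.2283] F [ 1.9 -0.1 -1.7] w 0.021954366391827605 tilt err deg 0.11
dp units [0.001 0.001 0.019] rot units [-0.018  0.005  0.01 ]
side 24 231.9 245.4 axis height (ray) mm -12.18 depth -11.0
before side -0.9214110382146339
before top -0.6109124598661342
```

>>> servo_tool(
  moves=[
    {"dp": [0,0,0.02],"delta_rot": [0,0,0],"fingers": 0},
    {"dp": [0,0,0.16],"delta_rot": [0,0,0],"fingers": 0},
  ],
)

```text
clock: 8.0
position: [0.657, 0.1376, 0.199]
ee_rot: [-0.252, 0.096, 0.963, 0.026]
contact_force: [1.0, 0.4, -2.6]
width: 0.0218
gripper_force: 117.5
```

>>> servo_tool(
  moves=[
    {"dp": [0,0,-0.17],"delta_rot": [0,0,0],"fingers": 0},
    {"dp": [0,0,0],"delta_rot": [0,0,0],"fingers": 0},
  ],
)

```text
clock: 8.2
position: [0.6717, 0.1343, 0.2279]
ee_rot: [-0.255, 0.096, 0.962, 0.025]
contact_force: [0.9, 1.0, -1.5]
width: 0.0217
gripper_force: 119.0
```

```bash
python3 pin.py
python3 - <<'E'
from h import *
im,_,_=cam("side");w,_,_=cam("wrist");w=w[100:300,180:380]
cv2.imwrite("pics/c4.png",np.hstack([cv2.resize(im[220:275,205:260],(400,400),interpolation=2),cv2.resize(w,(400,400))])[...,::-1])
E
```

```text
clock 8.2 pos [0.6717 0.1343 0.2279] F [ 0.9  1.  -1.5] w 0.021706972622919332 tilt err deg 0.36
dp units [ 0.007 -0.     0.019] rot units [-0.005  0.062  0.013]
side 22 232.4 246.2 axis height (ray) mm -14.77 depth -12.7
```

View pics/c4.png

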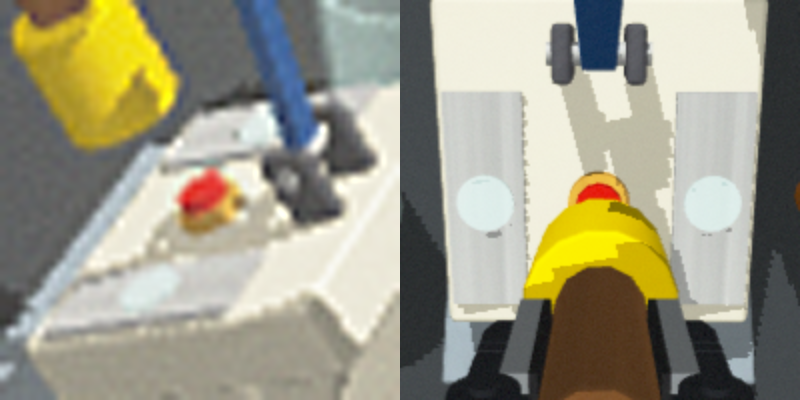

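The pin is now home or nearly so: the red head sits on the brass in both crops. One more tap, slightly deeper, will make sure.

>>> servo_tool(
  moves=[
    {"dp": [0.006,0,0.07],"delta_rot": [0,0.06,0.0],"fingers": 0},
    {"dp": [0,0,0.12],"delta_rot": [0,0,0],"fingers": 0},
  ],
)

```text
clock: 8.6
position: [0.6525, 0.1383, 0.1943]
ee_rot: [-0.257, 0.096, 0.961, 0.026]
contact_force: [59.6, -10.9, 102.4]
width: 0.0216
gripper_force: 135.4
```

>>> servo_tool(
  moves=[
    {"dp": [0,0,-0.17],"delta_rot": [0,0,0],"fingers": 0},
    {"dp": [0,0,0],"delta_rot": [0,0,0],"fingers": 0},
  ],
)

```text
clock: 8.8
position: [0.6691, 0.1348, 0.2248]
ee_rot: [-0.257, 0.096, 0.961, 0.026]
contact_force: [-0.2, 0.1, -2.0]
width: 0.0217
gripper_force: 119.8
```

```bash
python3 pin.py
```

```text
clock 8.8 pos [0.6691 0.1348 0.2248] F [-0.2  0.1 -2. ] w 0.021670621913148454 tilt err deg 0.04
dp units [ 0.002 -0.    -0.001] rot units [-0.006  0.002  0.013]
side 22 232.4 246.2 axis height (ray) mm -14.77 depth -12.4
```

The tap hit a hard stop at 119 N and the pin image did not change, so the pin is home. Retract, untilt, and return the mallet.

>>> servo_tool(
  moves=[
    {"dp": [0,0,-0.15],"delta_rot": [0,0,0],"fingers": 0},
    {"dp": [0,0,-0.2],"delta_rot": [0,0,0],"fingers": 0},
    {"dp": [0,0,0],"delta_rot": [0,-0.873,0],"fingers": 0},
    {"dp": [0,0,0],"delta_rot": [0,-0.873,0],"fingers": 0},
    {"dp": [0,0,0],"delta_rot": [0,-0.873,0],"fingers": 0},
  ],
)

```text
clock: 9.4
position: [0.7017, 0.1281, 0.2813]
ee_rot: [-0.132, 0.098, 0.986, 0.012]
contact_force: [0.2, 0.3, -2.6]
width: 0.0216
gripper_force: 119.9
```

>>> servo_tool(
  moves=[
    {"dp": [0,0,0],"delta_rot": [0,-0.873,0],"fingers": 0},
    {"dp": [0,0,0],"delta_rot": [0,-0.873,0],"fingers": 0},
    {"dp": [0,0,0],"delta_rot": [0,-0.873,0],"fingers": 0},
    {"dp": [0,0,0],"delta_rot": [0,0,0],"fingers": 0},
  ],
)

```text
clock: 9.8
position: [0.6987, 0.129, 0.2826]
ee_rot: [-0.005, 0.098, 0.995, -0.0]
contact_force: [-0.2, 0.2, -2.7]
width: 0.0216
gripper_force: 119.8
```

```bash
cat > go.py <<'E'
from h import *
def go(tgt,yaw=np.pi-.2,tilt=0.):
    s=readout.get_state();q=s["ee_rot"];R=Ro.from_quat([q[1],q[2],q[3],q[0]]).as_matrix()
    c,e=np.cos(yaw),np.sin(yaw);Rt=np.array([[c,e,0],[e,-c,0],[0,0,-1]]).astype(float)@Ro.from_euler('y',tilt).as_matrix()
    print("clock",s["clock"],"pos",s["position"].round(4),"F",s["contact_force"].round(1),"w",s["width"].round(4))
    print("dp units",(R.T@(np.array(tgt)-s["position"])/.2).round(3),"rot units",(Ro.from_matrix(R.T@Rt).as_rotvec()/.1).round(3))
E
python3 -c "
from go import *
go([.582,-.182,.24])"
```

```text
Traceback (most recent call last):
  File "go.py", line 5, in go
    print("clock",s["clock"],"pos",s["position"].round(4),"F",s["contact_force"].round(1),"w",s["width"].round(4))
                                                                                              ^^^^^^^^^^^^^^^^
AttributeError: 'float' object has no attribute 'round'
```

>>> servo_tool(
  moves=[
    {"dp": [0.029,-0.182,0],"delta_rot": [0,-0.05,0],"fingers": 0},
    {"dp": [0.029,-0.182,0],"delta_rot": [0,0,0],"fingers": 0},
    {"dp": [0.029,-0.182,0],"delta_rot": [0,0,0],"fingers": 0},
    {"dp": [0.029,-0.182,0],"delta_rot": [0,0,0],"fingers": 0},
    {"dp": [0.029,-0.182,0],"delta_rot": [0,0,0],"fingers": 0},
  ],
)

```text
clock: 10.3
position: [0.6366, -0.0458, 0.282]
ee_rot: [-0.003, 0.099, 0.995, -0.0]
contact_force: [0.3, -0.5, -2.6]
width: 0.0215
gripper_force: 120.0
```

>>> servo_tool(
  moves=[
    {"dp": [0.029,-0.182,0],"delta_rot": [0,0,0],"fingers": 0},
    {"dp": [0.029,-0.182,0],"delta_rot": [0,0,0],"fingers": 0},
    {"dp": [0.029,-0.182,0],"delta_rot": [0,0,0],"fingers": 0},
    {"dp": [0.029,-0.182,0.0],"delta_rot": [0,0,0],"fingers": 0},
    {"dp": [0,0,0],"delta_rot": [0,0,0],"fingers": 0},
  ],
)

```text
clock: 10.8
position: [0.5843, -0.1872, 0.2823]
ee_rot: [-0.003, 0.101, 0.995, -0.001]
contact_force: [1.0, 0.5, -2.7]
width: 0.0216
gripper_force: 119.5
```

>>> servo_tool(
  moves=[
    {"dp": [0,0,0.2],"delta_rot": [0,0,0],"fingers": 0},
    {"dp": [0,0,0.2],"delta_rot": [0,0,0],"fingers": 0},
    {"dp": [0,0,0],"delta_rot": [0,0,0],"fingers": 0},
    {"dp": [0,0,0],"delta_rot": [0,0,0],"fingers": 0},
  ],
)

```text
clock: 11.2
position: [0.586, -0.1824, 0.2028]
ee_rot: [-0.002, 0.099, 0.995, 0.0]
contact_force: [0.5, 0.4, -2.1]
width: 0.0215
gripper_force: 119.6
```

```bash
sed -i 's/s\["width"\].round(4)/s["width"]/' go.py
python3 - <<'E'
from go import *
go([.582,-.182,.148])
for nme in("side","top"):
    im,d,C=cam(nme);P=cloud(d,C);hsv=cv2.cvtColor(im,cv2.COLOR_RGB2HSV);H,S,V=[hsv[...,i].astype(int) for i in range(3)]
    m=(H>21)&(H<33)&(S>150)&(V>90)&(np.hypot(P[...,0]-.58,P[...,1]+.18)<.06)&(P[...,2]>.0)
    if m.any(): q=P[m];print(nme,len(q),np.percentile(q,[2,50,98],axis=0).round(4))
E
```

```text
clock 11.2 pos [ 0.586  -0.1824  0.2028] F [ 0.5  0.4 -2.1] w 0.02151890709815544
dp units [ 0.019 -0.002  0.274] rot units [-0.002 -0.041  0.018]
side 201 [[ 0.5652 -0.1883  0.0691]
 [ 0.5803 -0.1681  0.0964]
 [ 0.6032 -0.1594  0.1156]]
top 37 [[ 0.5678 -0.1968  0.0759]
 [ 0.5711 -0.1762  0.0984]
 [ 0.5883 -0.1634  0.1128]]
```

>>> servo_tool(
  moves=[
    {"dp": [0.012,0,0.11],"delta_rot": [0,-0.03,0.02],"fingers": 0},
    {"dp": [0,0,0.1],"delta_rot": [0,0,0],"fingers": 0},
    {"dp": [0,0,0],"delta_rot": [0,0,0],"fingers": 0},
  ],
)

```text
clock: 11.6
position: [0.5831, -0.182, 0.1613]
ee_rot: [-0.0, 0.1, 0.995, -0.0]
contact_force: [-0.7, 0.7, -2.6]
width: 0.0212
gripper_force: 119.6
```

>>> servo_tool(
  moves=[
    {"dp": [0,0,0.015],"delta_rot": [0,0,0],"fingers": 0},
    {"dp": [0,0,0],"delta_rot": [0,0,0],"fingers": 0},
  ],
)

```text
clock: 11.8
position: [0.5846, -0.1828, 0.1602]
ee_rot: [0.002, 0.1, 0.995, -0.001]
contact_force: [-0.0, 0.4, -2.4]
width: 0.0216
gripper_force: 119.6
```

>>> servo_tool(
  moves=[
    {"dp": [0,0,0.01],"delta_rot": [0,0,0],"fingers": 0},
    {"dp": [0,0,0],"delta_rot": [0,0,0],"fingers": 0},
  ],
)

```text
clock: 12.0
position: [0.5839, -0.1826, 0.1572]
ee_rot: [0.002, 0.1, 0.995, -0.001]
contact_force: [-1.2, -0.5, -3.8]
width: 0.0217
gripper_force: 119.6
```

>>> servo_tool(
  moves=[
    {"dp": [0,0,0.015],"delta_rot": [0,0,0],"fingers": 0},
    {"dp": [0,0,0],"delta_rot": [0,0,0],"fingers": 0},
  ],
)

```text
clock: 12.2
position: [0.5834, -0.1824, 0.1532]
ee_rot: [0.001, 0.1, 0.995, -0.001]
contact_force: [0.7, -0.1, -3.1]
width: 0.0214
gripper_force: 119.6
```

>>> servo_tool(
  moves=[
    {"dp": [0,0,0.01],"delta_rot": [0,0,0],"fingers": 0},
    {"dp": [0,0,0],"delta_rot": [0,0,0],"fingers": 0},
  ],
)

```text
clock: 12.4
position: [0.5834, -0.1825, 0.1512]
ee_rot: [0.001, 0.1, 0.995, -0.001]
contact_force: [0.3, 0.8, -2.9]
width: 0.0218
gripper_force: 119.6
```

>>> servo_tool(
  moves=[
    {"dp": [0,0,0.005],"delta_rot": [0,0,0],"fingers": 0},
    {"dp": [0,0,0],"delta_rot": [0,0,0],"fingers": 0},
  ],
)

```text
clock: 12.6
position: [0.5835, -0.1825, 0.1503]
ee_rot: [0.001, 0.1, 0.995, -0.001]
contact_force: [-1.2, 0.3, -2.8]
width: 0.0216
gripper_force: 119.6
```

>>> servo_tool(
  moves=[
    {"dp": [0,0,0.006],"delta_rot": [0,0,0],"fingers": 0},
    {"dp": [0,0,0],"delta_rot": [0,0,0],"fingers": 0},
  ],
)

```text
clock: 12.8
position: [0.5835, -0.1825, 0.1491]
ee_rot: [0.001, 0.1, 0.995, -0.001]
contact_force: [0.6, 0.2, -2.5]
width: 0.0217
gripper_force: 119.6
```

>>> servo_tool(
  moves=[
    {"dp": [0,0,0.006],"delta_rot": [0,0,0],"fingers": 0},
    {"dp": [0,0,0],"delta_rot": [0,0,0],"fingers": 0},
  ],
)

```text
clock: 13.0
position: [0.5835, -0.1825, 0.1479]
ee_rot: [0.001, 0.1, 0.995, -0.001]
contact_force: [-0.2, -0.1, -2.5]
width: 0.0219
gripper_force: 119.6
```

>>> servo_tool(
  moves=[
    {"dp": [0,0,0.005],"delta_rot": [0,0,0],"fingers": 0},
    {"dp": [0,0,0],"delta_rot": [0,0,0],"fingers": 0},
  ],
)

```text
clock: 13.2
position: [0.5835, -0.1825, 0.1469]
ee_rot: [0.001, 0.1, 0.995, -0.001]
contact_force: [-0.0, -0.5, -2.7]
width: 0.0215
gripper_force: 119.6
```

>>> servo_tool(
  moves=[
    {"dp": [0,0,0.005],"delta_rot": [0,0,0],"fingers": 0},
    {"dp": [0,0,0],"delta_rot": [0,0,0],"fingers": 0},
  ],
)

```text
clock: 13.4
position: [0.5835, -0.1825, 0.146]
ee_rot: [0.001, 0.1, 0.995, -0.001]
contact_force: [0.4, -0.4, -2.6]
width: 0.0218
gripper_force: 119.6
```

>>> servo_tool(
  moves=[
    {"dp": [0,0,0.005],"delta_rot": [0,0,0],"fingers": 0},
    {"dp": [0,0,0],"delta_rot": [0,0,0],"fingers": 0},
  ],
)

```text
clock: 13.6
position: [0.5835, -0.1825, 0.1449]
ee_rot: [0.001, 0.1, 0.995, -0.001]
contact_force: [0.3, 0.3, -2.9]
width: 0.0218
gripper_force: 119.6
```

Run:
```python
from go import *
go([.582,-.182,.145])
im,d,C=cam("side");P=cloud(d,C);hsv=cv2.cvtColor(im,cv2.COLOR_RGB2HSV);H,S,V=[hsv[...,i].astype(int) for i in range(3)]
m=(H>21)&(H<33)&(S>150)&(V>90)&(np.hypot(P[...,0]-.58,P[...,1]+.18)<.06)&(P[...,2]>-.02)
q=P[m];print(len(q),np.percentile(q,[2,50,98],axis=0).round(4))
```

```text
clock 13.6 pos [ 0.5835 -0.1825  0.1449] F [ 0.3  0.3 -2.9] w 0.021844308205871125
dp units [ 0.008  0.001 -0.   ] rot units [-0.014  0.018 -0.004]
182 [[ 0.564  -0.1909  0.01  ]
 [ 0.5795 -0.1681  0.04  ]
 [ 0.6023 -0.16    0.0579]]
```

>>> servo_tool(
  moves=[
    {"dp": [0,0,0.006],"delta_rot": [0,0,0],"fingers": 0},
    {"dp": [0,0,0],"delta_rot": [0,0,0],"fingers": 0},
  ],
)

```text
clock: 13.85
position: [0.5835, -0.1825, 0.1437]
ee_rot: [0.001, 0.1, 0.995, -0.001]
contact_force: [0.0, 0.1, -2.7]
width: 0.0216
gripper_force: 119.6
```

>>> servo_tool(
  moves=[
    {"dp": [0,0,0.006],"delta_rot": [0,0,0],"fingers": 0},
    {"dp": [0,0,0],"delta_rot": [0,0,0],"fingers": 0},
  ],
)

```text
clock: 14.05
position: [0.5837, -0.1826, 0.143]
ee_rot: [0.001, 0.1, 0.995, -0.001]
contact_force: [-0.0, -0.3, 0.0]
width: 0.0217
gripper_force: 120.3
```

>>> servo_tool(
  moves=[
    {"dp": [0,0,0.005],"delta_rot": [0,0,0],"fingers": 0},
    {"dp": [0,0,0],"delta_rot": [0,0,0],"fingers": 0},
  ],
)

```text
clock: 14.25
position: [0.5839, -0.1826, 0.143]
ee_rot: [0.002, 0.1, 0.995, -0.001]
contact_force: [-0.6, 0.8, 5.9]
width: 0.0216
gripper_force: 120.9
```

Contact at z=0.143. Release and rise.

>>> servo_tool(
  moves=[
    {"dp": [0,0,-0.002],"delta_rot": [0,0,0],"fingers": 0.35},
    {"dp": [0,0,0],"delta_rot": [0,0,0],"fingers": 0.5},
    {"dp": [0,0,0],"delta_rot": [0,0,0],"fingers": 0.8},
    {"dp": [0,0,0],"delta_rot": [0,0,0],"fingers": 0.9},
    {"dp": [0,0,0],"delta_rot": [0,0,0],"fingers": 0.9},
  ],
  force=30,
)

```text
clock: 14.75
position: [0.5836, -0.1826, 0.142]
ee_rot: [0.001, 0.1, 0.995, -0.001]
contact_force: [0.2, 0.1, 0.2]
width: 0.0766
gripper_force: 0.0
```

>>> servo_tool(
  moves=[
    {"dp": [0,0,0],"delta_rot": [0,0,0],"fingers": 0.9},
    {"dp": [0,0,-0.1],"delta_rot": [0,0,0],"fingers": 0.9},
    {"dp": [0,0,-0.2],"delta_rot": [0,0,0],"fingers": 0.9},
    {"dp": [0,0,-0.2],"delta_rot": [0,0,0],"fingers": 0.9},
    {"dp": [0,0,-0.2],"delta_rot": [0,0,0],"fingers": 0.9},
  ],
)

```text
clock: 15.25
position: [0.5831, -0.1822, 0.2834]
ee_rot: [0.001, 0.1, 0.995, -0.001]
contact_force: [0.8, -0.4, 0.3]
width: 0.077
gripper_force: 0.0
```

Run:
```python
from go import *
go([.582,-.182,.145])
for nm in("wrist","top"):
    im,d,C=cam(nm);P=cloud(d,C);hsv=cv2.cvtColor(im,cv2.COLOR_RGB2HSV);H,S,V=[hsv[...,i].astype(int) for i in range(3)]
    for k,m,z in (("handletop",(H>6)&(H<20)&(S>90)&(V>60)&(P[...,2]>.116),.121),("head",(H>21)&(H<33)&(S>150)&(V>110),.051),("mat",(H>45)&(H<75)&(S>130)&(V>70)&(P[...,2]<.015),.006)):
        m=m&(np.hypot(P[...,0]-.58,P[...,1]+.17)<.08)
        if m.sum()>5:
            c=max(cv2.findContours(m.astype(np.uint8),0,1)[0],key=cv2.contourArea)[:,0]
            print(nm,k,m.sum(),"z95",np.percentile(P[m][:,2],95).round(4),cv2.minEnclosingCircle((plane(cv2.convexHull(c)[:,0].astype(float),C,z)[:,:2]*1000).astype(np.float32)))
```

```text
clock 15.25 pos [ 0.5831 -0.1822  0.2834] F [ 0.8 -0.4  0.3] w 0.07696153962611459
dp units [0.007 0.001 0.692] rot units [-0.013  0.016 -0.004]
wrist handletop 129 z95 0.1212 ((581.7421264648438, -182.37547302246094), 10.742976188659668)
wrist head 987 z95 0.0522 ((581.6343994140625, -182.474365234375), 22.558597564697266)
wrist mat 2358 z95 0.0069 ((581.5309448242188, -171.27841186523438), 47.93016052246094)
top handletop 55 z95 0.1258 ((584.73291015625, -182.28927612304688), 12.131730079650879)
top head 45 z95 0.0558 ((570.8787841796875, -176.46527099609375), 18.611003875732422)
top mat 190 z95 0.0108 ((584.995849609375, -217.55039978027344), 30.439311981201172)
```

Mallet stands at (0.582,−0.182), centred on the mat. Next I shut the fingers and go behind the keeper knob.

>>> servo_tool(
  moves=[
    {"dp": [0.067,0.1,-0.1],"delta_rot": [0,0,0],"fingers": 0.9},
    {"dp": [0.067,0.164,-0.05],"delta_rot": [0,0,0],"fingers": 0},
    {"dp": [0.067,0.164,0],"delta_rot": [0,0,0],"fingers": 0},
    {"dp": [0.067,0.164,0],"delta_rot": [0,0,0],"fingers": 0},
    {"dp": [0.067,0.164,0],"delta_rot": [0,0,0],"fingers": 0},
  ],
)

```text
clock: 15.85
position: [0.5471, -0.0195, 0.3112]
ee_rot: [0.001, 0.1, 0.995, -0.001]
contact_force: [0.6, 0.2, -0.2]
width: 0.0186
gripper_force: 0.0
```

>>> servo_tool(
  moves=[
    {"dp": [0.067,0.164,0],"delta_rot": [0,0,0],"fingers": 0},
    {"dp": [0.067,0.164,0],"delta_rot": [0,0,0],"fingers": 0},
    {"dp": [0.067,0.164,0],"delta_rot": [0,0,0],"fingers": 0},
    {"dp": [0.067,0.164,0],"delta_rot": [0,0,0],"fingers": 0},
    {"dp": [0.067,0.164,0],"delta_rot": [0,0,0],"fingers": 0},
  ],
)

```text
clock: 16.35
position: [0.514, 0.1547, 0.3108]
ee_rot: [0.001, 0.1, 0.995, -0.001]
contact_force: [1.0, 0.0, 0.9]
width: 0.0003
gripper_force: 0.0
```

>>> servo_tool(
  moves=[
    {"dp": [0,0.06,0],"delta_rot": [0,0,0],"fingers": 0},
    {"dp": [0,0,0],"delta_rot": [0,0,0],"fingers": 0},
  ],
)

```text
clock: 16.55
position: [0.5171, 0.1664, 0.3109]
ee_rot: [0.001, 0.099, 0.995, -0.001]
contact_force: [-0.8, -0.3, -0.4]
width: 0.0002
gripper_force: 0.0
```

Run:
```python
from go import *
f=-.05;go([.566+.98*f,.156-.1987*f,.182+.073])
im,d,C=cam("wrist");cv2.imwrite("pics/w5.png",im[...,::-1])
```

```text
clock 16.55 pos [0.5171 0.1664 0.3109] F [-0.8 -0.3 -0.4] w 0.0001868876652369586
dp units [ 0.001 -0.002  0.279] rot units [-0.016  0.02   0.024]
```

View pics/w5.png

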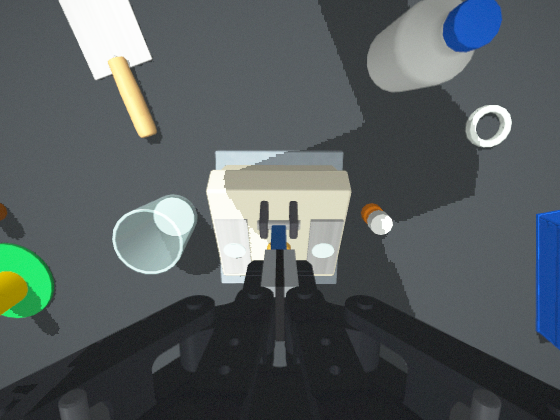

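The wrist view shows the closed fingers at (280,270) in line with and behind the blue lever at (279,237). Descend and push along the arc.

>>> servo_tool(
  moves=[
    {"dp": [0,0,0.14],"delta_rot": [0,0,0.02],"fingers": 0},
    {"dp": [0,0,0.139],"delta_rot": [0,0,0],"fingers": 0},
    {"dp": [0,0,0],"delta_rot": [0,0,0],"fingers": 0},
    {"dp": [-0.05,0,0],"delta_rot": [0,0,0],"fingers": 0},
    {"dp": [-0.055,0,0],"delta_rot": [0,0,0],"fingers": 0},
  ],
)

```text
clock: 17.1
position: [0.5397, 0.16, 0.2572]
ee_rot: [0.003, 0.101, 0.995, -0.001]
contact_force: [-0.9, 0.7, 0.6]
width: 0.0003
gripper_force: 0.8
```

>>> servo_tool(
  moves=[
    {"dp": [-0.065,0,0.02],"delta_rot": [0,0,0],"fingers": 0},
    {"dp": [-0.065,0,0.02],"delta_rot": [0,0,0],"fingers": 0},
    {"dp": [-0.065,0,0.02],"delta_rot": [0,0,0],"fingers": 0},
    {"dp": [-0.05,0,0.04],"delta_rot": [0,0,0],"fingers": 0},
    {"dp": [-0.05,0,0.04],"delta_rot": [0,0,0],"fingers": 0},
  ],
)

```text
clock: 17.6
position: [0.5965, 0.1487, 0.2268]
ee_rot: [0.001, 0.101, 0.995, -0.001]
contact_force: [-1.0, 1.1, 0.2]
width: 0.0002
gripper_force: 0.5
```

>>> servo_tool(
  moves=[
    {"dp": [-0.037,0,0.055],"delta_rot": [0,0,0],"fingers": 0},
    {"dp": [-0.037,0,0.055],"delta_rot": [0,0,0],"fingers": 0},
    {"dp": [-0.025,0,0.07],"delta_rot": [0,0,0],"fingers": 0},
    {"dp": [-0.025,0,0.075],"delta_rot": [0,0,0],"fingers": 0},
    {"dp": [0,0,0],"delta_rot": [0,0,0],"fingers": 0},
  ],
)

```text
clock: 18.1
position: [0.6195, 0.1434, 0.1738]
ee_rot: [-0.001, 0.101, 0.995, -0.001]
contact_force: [-0.4, 0.5, -0.9]
width: -0.0001
gripper_force: 0.0
```

Run:
```python
from go import *
f=.0506;go([.566+.98*f,.156-.1987*f,.0753+.073])
for n in("side","top"):
    im,d,C=cam(n);P=cloud(d,C);hsv=cv2.cvtColor(im,cv2.COLOR_RGB2HSV);H,S,V=[hsv[...,i].astype(int) for i in range(3)]
    m=(H>100)&(H<125)&(S>140)&(V>40)&(np.hypot(P[...,0]-.58,P[...,1]-.15)<.08);q=P[m]
    if len(q)>3:
        fo=(q[:,0]-.566)*.98-(q[:,1]-.156)*.1987;i=np.argsort(fo);print(n,len(q),[(fo[j].round(4),q[j,2].round(4)) for j in i[::max(1,len(i)//8)]])
    if n=="side":cv2.imwrite("pics/c6.png",cv2.resize(im[190:300,190:300],(500,500),interpolation=2)[...,::-1])
```

```text
clock 18.1 pos [0.6195 0.1434 0.1738] F [-0.4  0.5 -0.9] w -0.00011645300603778116
dp units [0.021 0.009 0.128] rot units [-0.029 -0.017 -0.026]
side 43 [(np.float64(-0.0215), np.float64(0.1105)), (np.float64(-0.0072), np.float64(0.1092)), (np.float64(-0.0009), np.float64(0.104)), (np.float64(0.0031), np.float64(0.1069)), (np.float64(0.0171), np.float64(0.099)), (np.float64(0.0216), np.float64(0.1041)), (np.float64(0.0294), np.float64(0.1024)), (np.float64(0.0433), np.float64(0.0982)), (np.float64(0.0531), np.float64(0.1049))]
top 10 [(np.float64(0.0265), np.float64(0.1009)), (np.float64(0.0271), np.float64(0.1009)), (np.float64(0.0274), np.float64(0.1017)), (np.float64(0.0293), np.float64(0.1007)), (np.float64(0.0307), np.float64(0.0968)), (np.float64(0.032), np.float64(0.1037)), (np.float64(0.0328), np.float64(0.0971)), (np.float64(0.0354), np.float64(0.1007)), (np.float64(0.0382), np.float64(0.1002)), (np.float64(0.0413), np.float64(0.0988))]
```

View pics/c6.png

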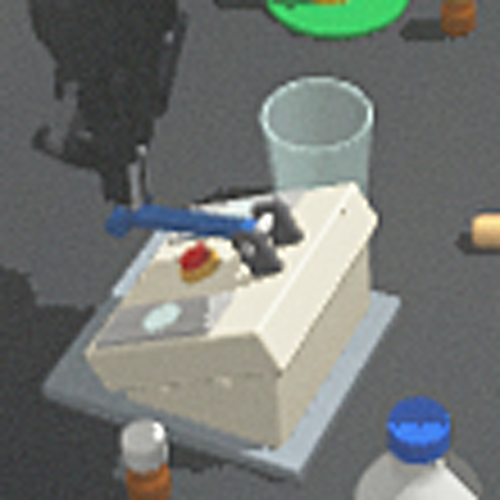

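Working: the lever is nearly level, with fingertips resting on it by the knob, and the pin is seated on its bush. Continue down the last part.

>>> servo_tool(
  moves=[
    {"dp": [0.007,0,0.04],"delta_rot": [0,0,0],"fingers": 0},
    {"dp": [0.007,0,0.04],"delta_rot": [0,0,0],"fingers": 0},
    {"dp": [0.007,0,0.035],"delta_rot": [0,0,0],"fingers": 0},
    {"dp": [0,0,0],"delta_rot": [0,0,0],"fingers": 0},
  ],
)

```text
clock: 18.6
position: [0.6147, 0.1446, 0.1525]
ee_rot: [-0.0, 0.101, 0.995, -0.001]
contact_force: [0.5, -0.5, 0.6]
width: 0.0003
gripper_force: 0.0
```

>>> servo_tool(
  moves=[
    {"dp": [0,0,0.01],"delta_rot": [0,0,0],"fingers": 0},
    {"dp": [0,0,0],"delta_rot": [0,0,0],"fingers": 0},
  ],
)

```text
clock: 18.8
position: [0.6159, 0.1446, 0.1517]
ee_rot: [0.001, 0.101, 0.995, -0.001]
contact_force: [0.1, -1.2, -0.4]
width: -0.0003
gripper_force: 0.0
```

>>> servo_tool(
  moves=[
    {"dp": [0,0,0.005],"delta_rot": [0,0,0],"fingers": 0},
    {"dp": [0,0,0],"delta_rot": [0,0,0],"fingers": 0},
  ],
)

```text
clock: 19.0
position: [0.616, 0.1446, 0.1509]
ee_rot: [0.001, 0.101, 0.995, -0.001]
contact_force: [0.6, -0.8, -0.1]
width: -0.0004
gripper_force: 0.1
```

>>> servo_tool(
  moves=[
    {"dp": [0,0,0.01],"delta_rot": [0,0,0],"fingers": 0},
    {"dp": [0,0,0],"delta_rot": [0,0,0],"fingers": 0},
  ],
)

```text
clock: 19.2
position: [0.6159, 0.1446, 0.1486]
ee_rot: [0.001, 0.101, 0.995, -0.001]
contact_force: [-0.0, -0.4, 0.6]
width: -0.0
gripper_force: 0.1
```

>>> servo_tool(
  moves=[
    {"dp": [0,0,0.007],"delta_rot": [0,0,0],"fingers": 0},
    {"dp": [0,0,0],"delta_rot": [0,0,0],"fingers": 0},
  ],
)

```text
clock: 19.4
position: [0.616, 0.1446, 0.1478]
ee_rot: [0.001, 0.101, 0.995, -0.001]
contact_force: [-1.1, 0.1, 2.7]
width: 0.0
gripper_force: 1.6
```

>>> servo_tool(
  moves=[
    {"dp": [0,0,0.005],"delta_rot": [0,0,0],"fingers": 0},
    {"dp": [0,0,0],"delta_rot": [0,0,0],"fingers": 0},
  ],
)

```text
clock: 19.6
position: [0.616, 0.1446, 0.1476]
ee_rot: [0.001, 0.101, 0.995, -0.001]
contact_force: [-1.8, 0.8, 6.8]
width: 0.0003
gripper_force: 4.0
```

>>> servo_tool(
  moves=[
    {"dp": [0,0,0.006],"delta_rot": [0,0,0],"fingers": 0},
    {"dp": [0,0,0],"delta_rot": [0,0,0],"fingers": 0},
  ],
)

```text
clock: 19.8
position: [0.6159, 0.1446, 0.1475]
ee_rot: [0.002, 0.101, 0.995, -0.001]
contact_force: [-4.5, 0.1, 13.2]
width: -0.0001
gripper_force: 6.5
```

>>> servo_tool(
  moves=[
    {"dp": [0,0,-0.05],"delta_rot": [0,0,0],"fingers": 0},
    {"dp": [0,0,-0.2],"delta_rot": [0,0,0],"fingers": 0},
    {"dp": [0,0,-0.2],"delta_rot": [0,0,0],"fingers": 0},
    {"dp": [0,0,-0.2],"delta_rot": [0,0,0],"fingers": 0},
    {"dp": [0.1,0,-0.2],"delta_rot": [0,0,0],"fingers": 0},
  ],
)

```text
clock: 20.3
position: [0.5978, 0.1484, 0.3163]
ee_rot: [0.002, 0.102, 0.995, -0.001]
contact_force: [0.1, -0.3, 0.4]
width: -0.0001
gripper_force: 0.0
```

>>> servo_tool(
  moves=[
    {"dp": [0.1,0,-0.1],"delta_rot": [0,0,0],"fingers": 0},
    {"dp": [0,0,0],"delta_rot": [0,0,0],"fingers": 0},
  ],
)

```text
clock: 20.5
position: [0.5759, 0.1536, 0.3394]
ee_rot: [0.004, 0.101, 0.995, 0.0]
contact_force: [1.6, -0.1, 0.3]
width: 0.0001
gripper_force: 0.0
```

Run:
```python
from go import *
go([.6,.15,.3]);out=[]
for n in("side","wrist"):
    im,d,C=cam(n);P=cloud(d,C);hsv=cv2.cvtColor(im,cv2.COLOR_RGB2HSV);H,S,V=[hsv[...,i].astype(int) for i in range(3)]
    m=(H>100)&(H<125)&(S>140)&(V>40)&(np.hypot(P[...,0]-.58,P[...,1]-.15)<.08);q=P[m];fo=(q[:,0]-.566)*.98-(q[:,1]-.156)*.1987
    k=(fo>-.02)&(fo<.03);c=np.polyfit(fo[k],q[k,2],1);print(n,len(q),"arm slope deg",np.degrees(np.arctan(c[0])),"top z at f=.005",np.polyval(c,.005))
    out.append(cv2.resize(im[150:310,150:310],(400,400),interpolation=2) if n=="side" else cv2.resize(im,(400,400)))
cv2.imwrite("pics/c7.png",np.hstack(out)[...,::-1])
```

```text
clock 20.5 pos [0.5759 0.1536 0.3394] F [ 1.6 -0.1  0.3] w 6.760595440656043e-05
dp units [-0.12   0.006  0.198] rot units [ 0.013  0.083 -0.015]
side 71 arm slope deg -28.51666572930105 top z at f=.005 0.09258790987846129
wrist 984 arm slope deg -29.813112625203292 top z at f=.005 0.09385880412292934
```

View pics/c7.png

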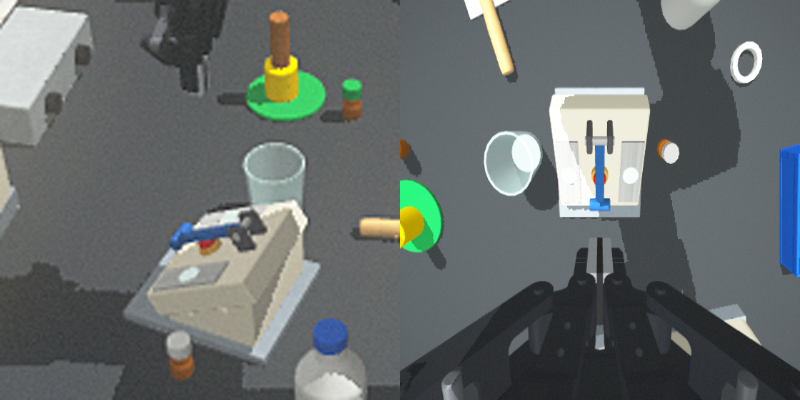

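The keeper lies flat over the seated pin (slope about −29.8° against a 30° deck). The mallet stands on its mat, nothing else has moved, and the arm is clear.

```bash
python3 -c "
from rig import manip
print(manip.sign_off())"
```

```text
the job is handed in; nothing more can be done
None
```

The job is handed in at about 20.5 s: three mallet taps drove the pin home, the keeper is flat over it, and the mallet stands upright on its mat; the last tap read about 119 N, just under the 120 N wrist limit, and its peak within the tap was not measured.

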